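# Back the bench winch off one notch

### The job

The small bench winch has been wound one notch too far: using fingertips only, push the pawl's thumb lever over so that the pawl lifts out of the ratchet teeth and stays laid back, and push the upper capstan bar so that the wheel turns backward (its top away from the robot) by one notch and no more. Then push the pawl over again so that it drops back into the teeth, and leave the wheel up against it, locked one notch back from where it began. Grasp nothing, and leave the bottle, screwdriver and pliers beside the winch alone.

Things in the scene. Friction and masses are not known exactly. Their poses are not given: they have to be found in the camera images.
- winch: Grey bench winch, fixed, base 210 x 130 x 10 mm, axle along its own y, 90 mm up. Origin on the worktop under the axle's middle; x away from the robot (yaw within 0.35), y left, z up. At y -75 mm the thumb lever; -45 a frame plate (top z 157 at x 42 to 88, sloping down to z 104 at the axle); -28 teeth and pawl arm; +30 a low frame plate (top z 110); +52 the capstan bars.
- pawl_pivot (a point): Centre line of the pawl's pivot shaft (10 mm thick, along the winch's y), given at y = -28 mm, x = 56 mm, z = 143 mm of the winch. Pawl nose arm and thumb lever turn about it; standing up, the arm reaches to z = 203 mm.
- ratchet_wheel (a joint): Turn of ratchet wheel and capstan bars, rad; grows backward (top away from the robot). Ten saw teeth to 52 mm radius, one notch = 0.628. Starts at -0.08 to -0.02; with the pawl down it stops at 0, or one notch back at 0.628. A pawl dropped at 0.1 to 0.6 rides a tooth's slope, and the wheel can then be pushed on to the stop at 0.628. Stiff (0.12 N m, about 2 N at a bar): stays where left.
- pawl (a joint): Tilt of the pawl, rad: 0 fully down in the teeth, about 0.17 when its nose just clears the tooth tips, 2.1 laid right back against its stop. Its own weight drops it into the teeth from below about 1.1 and lays it back from above about 1.5; between, it may stay put. Lifting takes 1 to 2 N at the lever.
- pawl_thumb (a point): Top end of the pawl's thumb lever, a flat dark plate 22 mm wide along the winch's y, 6 mm thick, reaching 52 mm from the pivot. Pawl down: it leans 35 degrees from upright toward the robot; pushing it away from the robot lifts the pawl. Pawl laid back: it lies level, pointing away from the robot.
- pawl_nose (a point): Centre of the rounded nose (radius 4 mm, 16 mm wide along the winch's y) of the pawl's arm, 56 mm from the pivot; arm 12 to 16 mm thick. Pawl down: the arm is level, pointing toward the robot, nose in the teeth at the top of the wheel. Laid back: the arm stands up, leaning 37 degrees away from the robot; pushed back toward the robot it drops.
- bar_end (a point): Centre of the 15 mm ball at the end of the upper capstan bar, 71.5 mm from the axle. The bar is a round steel rod 11 mm thick, radial, 0.314 rad toward the robot from upright when the wheel reads 0, and as far past upright after one notch. The next bars are 1.257 rad to either side.
- oil_bottle: Black oil bottle, 53 x 52 x 150 mm, loose, standing beside the winch on the robot's right; origin at the centre of its underside. To be left in place.
- driver_red: Red-handled screwdriver, 208 x 27 x 29 mm, loose, lying in front of the winch; origin under its middle. To be left in place.
- pliers_blue: Blue-handled pliers, 157 x 73 x 12 mm, loose, lying to the left of the winch; origin under their middle. To be left in place.
Mind the look-alikes: they are no part of the job. Of the things that look like the winch, the larger one is meant.

How it is judged:
By the outcome, as a careful person would: the job done as asked, in the order asked, and still so for the second after the job is handed in, with the robot touching nothing.
It also fails if it takes over 67 s, if anything falls off the work surface, if the arm or the gripper's body presses on something with over 40 N, if the wrist force passes 120 N, or if a joint passes its speed limit or range.

### The arm

A 7-joint arm with a two-finger parallel gripper is mounted at the origin on a cart in front of the work surface, level with it; the furniture and walls round the work are solid. World frame = base frame: x ahead of the robot, y to its left, z up, the work surface at z = 0. Lengths are in m, angles in rad, forces in N, time in s.
With the tool pointing down it reaches from about 0.4 to 0.9 m from the base axis. Payload 5.6 kg.
Tool frame: the origin (TCP) lies midway between the tips of the shut fingers; the grasp point (between the pads) lies 19 mm behind it (robot.grip_point_offset is the distance from the TCP to the grasp point, in m); z points along the fingers, y is the line along which they close (so a half turn about z gives the same grasp; the last joint's range is limited). The gripper opens to 92 mm and grips with 3 to 60 N. Pads are 20 mm wide; open, the fingers measure 128 mm over their backs; the gripper's body (75 mm by 189 mm) begins 69 mm behind the grasp point.
Start: joints at [1.124, 0.468, -0.012, 1.603, 0.006, 1.071, -0.056], TCP at [0.255, -0.598, 0.215] pointing down, gripper open.
Joint ranges: [-2.53, 2.53], [-0.31, 2.02], [-1.57, 1.55], [0.28, 2.44], [-1.29, 4.43], [0.15, 1.84], [-2.92, 2.92]. Speed limits (rad/s): [2.57, 2.57, 3.14, 3.14, 3.14, 3.14, 3.14].

### API

Orientations are given as a 3x3 rotation matrix whose columns are the frame's x, y, z axes.
In Python, from plant import robot, cams, order gives the robot as it stands.
- The arm moves only by the tool arm_command, never from a script. Its argument "increments" is one flat list of numbers, 7 for each row, row after row: the shift along the tool's x, y, z normalised to -1 to 1, where 1 is 600 mm, then the turn, a rotation vector about the tool's x, y, z normalised to -1 to 1, where 1 is 30 degrees, then the gripper command: -1 is shut, 1 is fully open, values between are in proportion. A call has 1 to 5 rows; each row is the pose to reach, as a shift and turn from the pose commanded when the call began, along the tool's axes at that moment; what a row does not reach only later rows make up. A row lasts 1/8 s, in which the tool goes at most 62.5 mm and 10.7 degrees, less where a joint would pass 70% of its speed; a pose out of reach is approached as far as the arm can. A call with a number of a shift or a turn outside -1 to 1 is refused whole. A call with a gripper value outside its range is refused whole. The fingers move at their own pace and stop on an object; "force" is the grip in N (left out, the last holds). Time passes only in rows, so rows that repeat a pose let the fingers close. It gives the time, the measured TCP pose, the force, the opening and the grip force at its end, in the units of the state.
- robot.get_obs(): the state, without advancing time (a new reading comes with each control period).
- cams.grab_frame(name): name is "side" or "top"; returns a dict with "frame" (384x512x3 uint8, blue, green, red), "fx", "fy", "cx", "cy" (pixels), "R" (3x3) and "t" (3): a world point X has camera coordinates R X + t. Camera axes: x right, y down, z forward; pixel columns grow to the right and rows downward; lengths in m; the calibration is good to about 2 mm. A picture is of the moment at which its call begins. There is no depth.
- order.close_job(): hands the job in; it is judged then, once.
The state is a dict: "time_s": time; "q": joint angles; "joint_velocities": joint speeds; "effort": joint torques, N m; "position": TCP position; "tcp_rot": TCP orientation; "wrist_force": force on the tool from outside, world axes, zero at the start; "ft_torque": the same for the moment, N m; "gripper_width": opening from 0.0 (shut) to 1.0 (fully open); "finger_force": force on a finger pad.
Only numpy, scipy, OpenCV 4.12 (cv2) and the standard library are available. Lean on these libraries where they do the work, as an engineer would, in place of code of your own. Each camera call takes 0.05 s, during which the arm holds its last target. There are 200 camera calls.

## Working session

There is one attempt and no reset: what is moved stays moved. The work goes in short steps, Python scripts to look and compute and a tool call to move; the robot and the scene stay as the last step left them, time stands still between calls to the robot, and variables do not carry over. Pictures are saved under pics/ and viewed, at most 10 in all, crops included, and the job is handed in when it is done.

Besides the shell and the picture viewer there is one more tool, called after ">>>" as name(argument=value, ...), one argument or row to a line, values as JSON. arm_command: Moves the arm, as the interface text tells. Its arguments: {"type":"object","properties":{"increments":{"type":"array","items":{"type":"number"}},"force":{"type":"number"}},"required":["increments"]}

```bash
ls; mkdir -p pics
python3 - <<'E'
from plant import robot,cams
import cv2,numpy as np
o=robot.get_obs()
print({k:np.round(v,3).tolist() for k,v in o.items()})
for n in("side","top"):
    f=cams.grab_frame(n);cv2.imwrite(f"pics/{n}0.png",f["frame"]);print(n,f["fx"],f["fy"],f["cx"],f["cy"],np.round(f["R"],4).tolist(),np.round(f["t"],4).tolist())
a=cv2.imread("pics/side0.png");b=cv2.imread("pics/top0.png")
E
```

```text
pics
{'time_s': 0.0, 'q': [1.124, 0.468, -0.012, 1.604, 0.006, 1.071, -0.056], 'joint_velocities': [-0.001, -0.0, 0.0, 0.001, -0.001, 0.0, 0.001], 'effort': [-0.0, -52.057, -0.012, -24.375, -0.057, 0.017, 0.0], 'position': [0.255, -0.597, 0.214], 'tcp_rot': [[0.92, 0.393, -0.001], [0.393, -0.92, 0.002], [-0.0, -0.002, -1.0]], 'wrist_force': [0.529, 0.937, 0.981], 'ft_torque': [-0.003, 0.018, 0.014], 'finger_force': 0.0, 'gripper_width': 1.0}
side 366.2492013254001 366.2492013254001 259.8958074688185 189.00588520938805 [[-0.8742, -0.4854, 0.011], [-0.2019, 0.3428, -0.9175], [0.4416, -0.8043, -0.3977]] [0.4696, 0.2058, 0.9494]
top 395.37916162386 395.37916162386 250.25153462751803 191.7290023142904 [[0.0252, -0.9993, 0.0283], [-0.9908, -0.0288, -0.1321], [0.1328, -0.0247, -0.9908]] [0.0532, 0.5025, 1.2811]
```

View pics/side0.png

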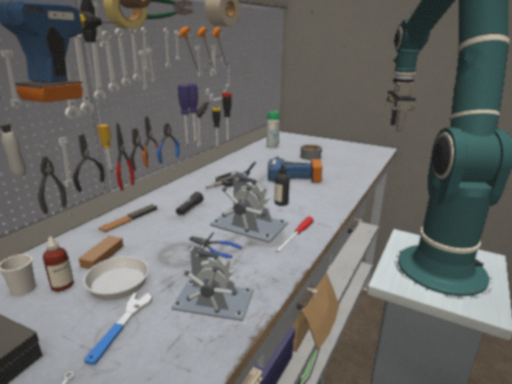

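View pics/top0.png

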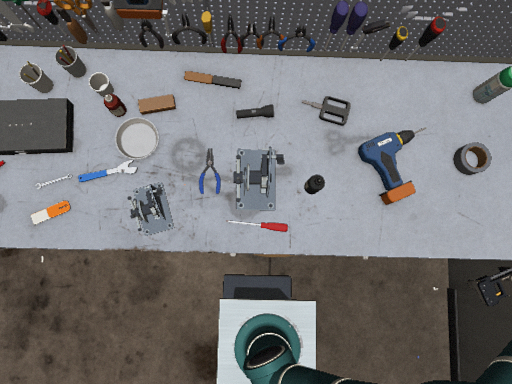

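Two winch-like things appear in the top view, at (256,180) and (150,210). The one at (256,180) is larger, with the bottle at (315,184), the screwdriver at (260,226) and the pliers at (209,172) around it as described. I'll confirm it in an enlarged crop.

Run:
```python
import cv2,numpy as np
a=cv2.imread("pics/side0.png")[160:250,205:305];b=cv2.imread("pics/top0.png")[135:225,215:315]
r=lambda i:cv2.resize(i,(400,360),interpolation=cv2.INTER_CUBIC) 
a4,b4=[cv2.resize(i,None,fx=4,fy=4,interpolation=cv2.INTER_CUBIC) for i in (a,b)]
cv2.imwrite("pics/crop0.png",np.hstack([a4,b4]))
```

```text
(no output)
```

View pics/crop0.png

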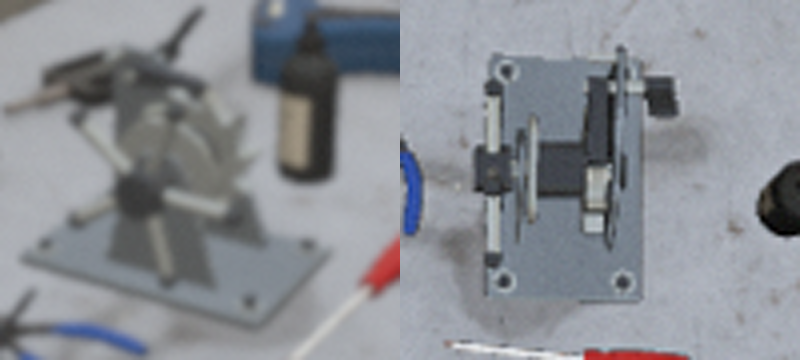

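The crop confirms it: the larger winch has its base corners at about (236,209), (276,210), (237,149) and (275,149.5) in the top view. The side view puts them at (210,224.5), (269,242) and (287.5,222.5). Next I fit the pose and check it with an overlay.

```bash
cat > h.py <<'E'
import numpy as np,cv2,json
from scipy.optimize import least_squares
from plant import robot,cams
def proj(f,X):
    c=np.atleast_2d(X)@np.array(f["R"]).T+np.array(f["t"]);return np.c_[f["fx"]*c[:,0]/c[:,2]+f["cx"],f["fy"]*c[:,1]/c[:,2]+f["cy"]]
def W(p,P): # winch->world
    c,s=np.cos(p[2]),np.sin(p[2]);P=np.atleast_2d(P)
    return np.c_[p[0]+c*P[:,0]-s*P[:,1],p[1]+s*P[:,0]+c*P[:,1],P[:,2]]
def pts(w=-.05,a=0.):
    th=-.314+w
    P={"ball":(71.5*np.sin(th),52,90+71.5*np.cos(th))}
    for k in(1,-1):P[f"ball{k}"]=(71.5*np.sin(th+k*1.257),52,90+71.5*np.cos(th+k*1.257))
    P["hub"]=(0,52,90)
    t=np.radians(-35)+a; P["thumb"]=(56+52*np.sin(t),-75,143+52*np.cos(t))
    t=-np.pi/2+a;P["nose"]=(56+56*np.sin(t),-28,143+56*np.cos(t)) 
    P["pivot"]=(56,-75,143)
    return {k:np.array(v)/1000 for k,v in P.items()}
E
python3 - <<'E'
from h import *
F={n:cams.grab_frame(n) for n in("side","top")}
C=np.array([[-105,65,10],[-105,-65,10],[105,65,10],[105,-65,10]])/1e3
T=np.array([[236.25,209.25],[275.75,210],[237,148.75],[275.2,149.5]]);S=np.array([[268.75,241.75],[287.5,222.5],[210,224.5]])
r=lambda p:np.r_[(proj(F["top"],W(p,C))-T).ravel(),(proj(F["side"],W(p,C[:3]))-S).ravel()]
s=least_squares(r,[.6,0,0]);print(s.x,r(s.x).round(1));np.save("p.npy",s.x)
out=[]
for n,(x0,y0) in(("side",(205,160)),("top",(215,135))):
    im=cv2.resize(F[n]["frame"][y0:y0+90,x0:x0+100],None,fx=4,fy=4,interpolation=cv2.INTER_CUBIC)
    for k,v in pts().items():
        u=proj(F[n],W(s.x,v))[0];q=(u-[x0,y0]+.5)*4;print(n,k,u.round(1),q.round())
        cv2.circle(im,tuple(int(i) for i in q),4,(0,0,255),1)
    for c in C: cv2.circle(im,tuple(int(i) for i in (proj(F[n],W(s.x,c))[0]-[x0,y0]+.5)*4),4,(0,255,0),1)
    out.append(im)
cv2.imwrite("pics/ov1.png",np.hstack(out))
E
```

```text
[0.54786857 0.04995538 0.01157729] [-0.6  0.3 -1.5  0.2 -0.2 -0.3 -0.6 -0.3  0.9 -1.7  0.9 -1.3 -0.5 -1.8]
side ball [247.8 186. ] [173. 106.]
side ball1 [224.  187.5] [ 78. 112.]
side ball-1 [261.8 211.9] [229. 209.]
side hub [240.3 205.3] [143. 183.]
side thumb [253.8 160.6] [197.   5.]
side nose [253.7 179.6] [197.  81.]
side pivot [245.7 171.7] [165.  49.]
top ball [240.  179.1] [102. 178.]
top ball1 [240.5 154.4] [104.  80.]
top ball-1 [239.7 197. ] [101. 250.]
top hub [240.1 174.6] [102. 161.]
top thumb [283.1 161.1] [275. 106.]
top nose [266.3 172.1] [207. 150.]
top pivot [281.6 154.5] [269.  80.]
```

View pics/ov1.png

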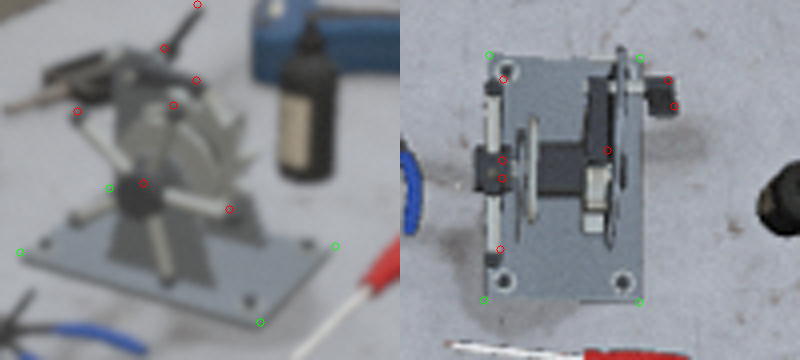

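Run:
```python
from h import *
F={n:cams.grab_frame(n) for n in("side","top")}
C=np.array([[-105,65,10],[-105,-65,10],[105,65,10],[105,-65,10]])/1e3
D=lambda L,o:(np.array(L)+.0)/4-.375+o
T=D([[85,298],[242,300],[88,55],[241,58],[91,172],[93,87],[92,260],[264,112]],[215,135])
S=D([[257,326],[333,247],[20,257],[173,110],[75,118],[237,208],[140,190],[202,7]],[205,160])
def mod(p):
    P=pts(p[3]);W_=lambda L:W(p,L)
    t=proj(F["top"],W_(np.r_[C,[P[k] for k in("ball","ball1","ball-1","thumb")]]))
    s=proj(F["side"],W_(np.r_[C[:3],[P[k] for k in("ball","ball1","ball-1","hub","thumb")]]))
    return t,s
def r(p):
    t,s=mod(p);return np.r_[(t-T+p[4:6]).ravel(),(s-S+p[6:8]).ravel(),(p[3]+.05)/.02,p[4:8]/.7]
s=least_squares(r,[.6,0,0,-.05,0,0,0,0],loss="soft_l1");p=s.x;print(p.round(4));t,u=mod(p);print((t-T).round(1).tolist(),(u-S).round(1).tolist())
np.save("p.npy",p)
print({k:W(p,v)[0].round(3).tolist() for k,v in pts(p[3]).items()})
for n in F:print(n,(-np.array(F[n]["R"]).T@F[n]["t"]).round(2))
```

```text
[ 0.5458  0.0544  0.0152 -0.0381  0.1391 -0.2079  0.1154  0.2126]
[[-1.5, 1.1], [-2.1, 1.1], [-1.3, 0.7], [-1.7, 0.6], [1.2, 1.9], [1.1, -1.4], [0.8, -2.0], [1.0, -1.0]] [[0.8, -0.2], [0.5, 0.5], [-0.4, -0.4], [-0.4, -0.6], [0.2, -0.8], [-2.1, 0.7], [0.6, -1.1], [-1.5, -0.2]]
{'ball': [0.52, 0.106, 0.157], 'ball1': [0.601, 0.107, 0.134], 'ball-1': [0.474, 0.105, 0.087], 'hub': [0.545, 0.106, 0.09], 'thumb': [0.573, -0.02, 0.186], 'nose': [0.546, 0.026, 0.143], 'pivot': [0.603, -0.02, 0.143]}
side [0.03 0.92 0.56]
top [0.33 0.1  1.33]
```

>>> arm_command(
  increments=[0.08, -0.07, -0.03, 0, 0, 0.25, -1, 0.15, -0.14, -0.06, 0, 0, 0.5, -1, 0.22, -0.2, -0.06, 0, 0, 0.77, -1, 0.29, -0.26, -0.06, 0, 0, 0.77, -1, 0.36, -0.32, -0.06, 0, 0, 0.77, -1],
)

```text
time_s: 0.92
position: [0.3793, -0.3346, 0.2509]
tcp_rot: [[1.0, 0.001, 0.001], [0.001, -1.0, -0.001], [0.001, 0.001, -1.0]]
wrist_force: [0.3, -0.0, -0.3]
gripper_width: 0.474
finger_force: 0.0
```

```bash
python3 -c "
from h import *
o=robot.get_obs();print(o['time_s'],o['position'],np.round(o['tcp_rot'],3),o['gripper_width'],o['q'])"
```

```text
0.925 [ 0.37927356 -0.33457573  0.25090744] [[ 1.     0.001  0.001]
 [ 0.001 -1.    -0.001]
 [ 0.001  0.001 -1.   ]] 0.4741800864196191 [ 0.72066524  0.18829789 -0.07259883  1.90743819  0.01583722  1.04553963
 -0.92865521]
```

>>> arm_command(
  increments=[0.05, -0.09, 0, 0, 0, 0, -1, 0.1, -0.18, 0, 0, 0, 0, -1, 0.14, -0.27, 0, 0, 0, 0, -1, 0.18, -0.36, 0, 0, 0, 0, -1, 0.22, -0.45, 0, 0, 0, 0, -1],
)

```text
time_s: 1.55
position: [0.511, -0.0646, 0.2509]
tcp_rot: [[1.0, 0.0, 0.001], [0.0, -1.0, -0.0], [0.001, 0.0, -1.0]]
wrist_force: [0.2, -0.3, 0.2]
gripper_width: 0.002
finger_force: 0.0
```

>>> arm_command(
  increments=[0.03, -0.07, 0, 0, 0, 0, -1, 0.03, -0.07, 0.04, 0, 0, 0, -1, 0.03, -0.07, 0.06, 0, 0, 0, -1, 0.03, -0.07, 0.06, 0, 0, 0, -1],
)

```text
time_s: 2.05
position: [0.5276, -0.025, 0.2138]
tcp_rot: [[1.0, -0.001, -0.002], [-0.001, -1.0, -0.0], [-0.002, 0.0, -1.0]]
wrist_force: [-0.1, -0.4, 1.0]
gripper_width: 0.002
finger_force: 0.0
```

```bash
cat > look.py <<'E'
from h import *;import sys
out=[]
for n,(x0,y0) in(("side",(205,150)),("top",(215,135))):
    f=cams.grab_frame(n);out.append(cv2.resize(f["frame"][y0:y0+100,x0:x0+100],None,fx=4,fy=4,interpolation=cv2.INTER_CUBIC))
cv2.imwrite(f"pics/{sys.argv[1]}.png",np.hstack(out))
E
python3 look.py c2
```

```text
(no output)
```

View pics/c2.png

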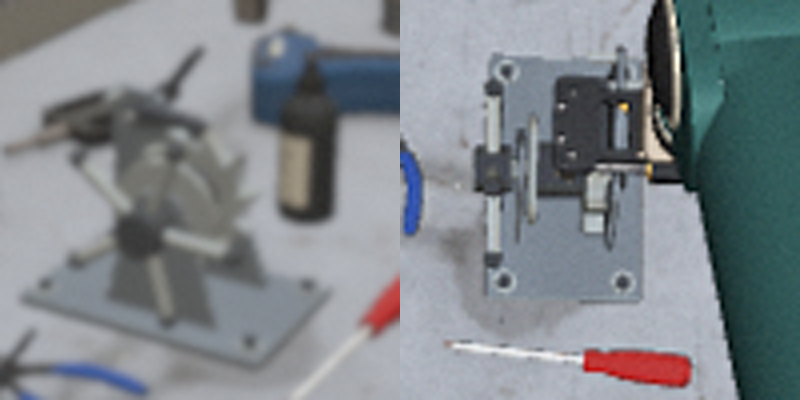

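The top half of the crop shows the gripper over the winch's right side at (600,120). The side half shows no gripper at all, so I'll check the full side frame.

Run:
```python
from h import *
o=robot.get_obs();f=cams.grab_frame("side");a=f["frame"]
print(o["position"],proj(f,[o["position"],o["position"]+[0,0,.1]]))
print(np.abs(a.astype(int)-cv2.imread("pics/side0.png")).mean(), o["time_s"])
t=cams.grab_frame("top");print(proj(t,[o["position"],o["position"]+[0,0,.1]]))
cv2.imwrite("pics/s3.png",np.hstack([a[:300],t["frame"][:300]])[:,:] if 0 else cv2.resize(a,None,fx=1.5,fy=1.5))
```

```text
[ 0.52862453 -0.02501378  0.21507148] [[267.08953371 153.99106408]
 [267.72977233 121.5171393 ]]
4.292024400499132 2.15
[[284.1341157  174.71941849]
 [288.4405633  168.07471647]]
```

View pics/s3.png

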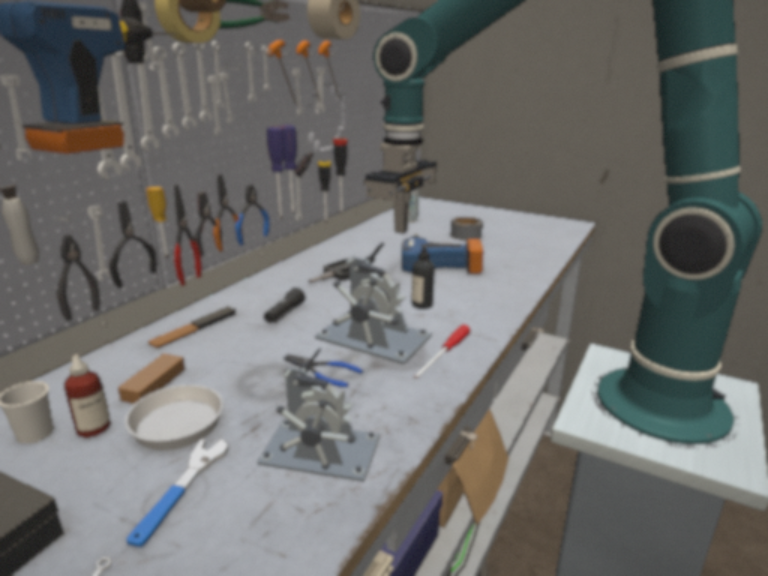

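The fingertip is seen at (400,232) in the enlarged view, which is (267,155) in the frame. That matches its projection at (267,154), so the calibration is good. I'll lower in front of the thumb lever and push.

>>> arm_command(
  increments=[0, 0.007, 0.05, 0, 0, 0, -1, 0, 0.007, 0.09, 0, 0, 0, -1, 0.03, 0.007, 0.09, 0, 0, 0, -1, 0.045, 0.007, 0.09, 0, 0, 0, -1, 0.06, 0.007, 0.09, 0, 0, 0, -1],
)

```text
time_s: 2.88
position: [0.5646, -0.0286, 0.1611]
tcp_rot: [[1.0, 0.0, -0.0], [0.0, -1.0, -0.0], [-0.0, 0.0, -1.0]]
wrist_force: [-1.2, -0.0, 1.1]
gripper_width: 0.008
finger_force: 0.7
```

>>> arm_command(
  increments=[0.015, 0, 0, 0, 0, 0, -1, 0.03, 0, 0, 0, 0, 0, -1, 0.045, 0, 0, 0, 0, 0, -1, 0.06, 0, 0, 0, 0, 0, -1, 0.06, 0, 0, 0, 0, 0, -1],
)

```text
time_s: 3.5
position: [0.6014, -0.0283, 0.1604]
tcp_rot: [[1.0, 0.001, 0.001], [0.001, -1.0, 0.0], [0.001, -0.0, -1.0]]
wrist_force: [-0.7, -0.7, -0.2]
gripper_width: 0.004
finger_force: 0.0
```

>>> arm_command(
  increments=[0.015, 0, 0, 0, 0, 0, -1, 0.03, 0, 0, 0, 0, 0, -1, 0.045, 0, 0, 0, 0, 0, -1, 0.06, 0, 0, 0, 0, 0, -1, 0.07, 0, 0, 0, 0, 0, -1],
)

```text
time_s: 4.12
position: [0.6431, -0.0283, 0.1605]
tcp_rot: [[1.0, 0.001, 0.0], [0.001, -1.0, 0.0], [0.0, -0.0, -1.0]]
wrist_force: [-0.5, -0.3, -0.2]
gripper_width: 0.005
finger_force: 0.0
```

>>> arm_command(
  increments=[0, 0, 0, 0, 0, 0, -1, -0.02, 0, -0.02, 0, 0, 0, -1, -0.06, 0, -0.08, 0, 0, 0, -1, -0.12, 0, -0.16, 0, 0, 0, -1],
)

```text
time_s: 4.62
position: [0.5685, -0.0284, 0.2572]
tcp_rot: [[1.0, 0.001, -0.002], [0.001, -1.0, 0.0], [-0.002, -0.0, -1.0]]
wrist_force: [0.8, -0.1, 0.7]
gripper_width: 0.005
finger_force: 0.0
```

```bash
python3 look.py c4
```

```text
(no output)
```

View pics/c4.png

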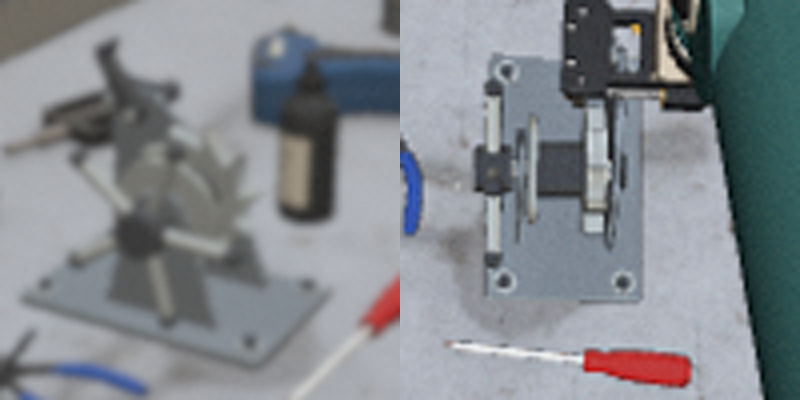

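The pawl is laid back: its arm stands up, leaning away from the robot, at about (110,50) in the side half. Next is the upper capstan bar.

>>> arm_command(
  increments=[-0.05, -0.074, 0, 0, 0, 0, -1, -0.1, -0.148, 0, 0, 0, 0, -1, -0.153, -0.222, 0, 0, 0, 0, -1, -0.153, -0.222, 0.08, 0, 0, 0, -1, -0.153, -0.222, 0.16, 0, 0, 0, -1],
)

```text
time_s: 5.35
position: [0.4782, 0.1052, 0.1606]
tcp_rot: [[1.0, 0.002, 0.003], [0.002, -1.0, -0.0], [0.003, 0.0, -1.0]]
wrist_force: [0.8, 0.1, -0.4]
gripper_width: 0.007
finger_force: 0.0
```

>>> arm_command(
  increments=[0, 0, 0.035, 0, 0, 0, -1, 0, 0, 0.035, 0, 0, 0, -1],
)

```text
time_s: 5.6
position: [0.4768, 0.1043, 0.1385]
tcp_rot: [[1.0, 0.001, -0.003], [0.001, -1.0, -0.001], [-0.003, 0.001, -1.0]]
wrist_force: [0.5, -0.7, 0.9]
gripper_width: 0.007
finger_force: 0.0
```

>>> arm_command(
  increments=[0.02, 0, 0, 0, 0, 0, -1, 0.035, 0, 0, 0, 0, 0, -1, 0.05, 0, 0, 0, 0, 0, -1, 0.06, 0, 0, 0, 0, 0, -1],
)

```text
time_s: 6.1
position: [0.5151, 0.1047, 0.1399]
tcp_rot: [[1.0, 0.0, 0.0], [0.0, -1.0, -0.0], [0.0, 0.0, -1.0]]
wrist_force: [-2.6, -0.5, 1.9]
gripper_width: 0.007
finger_force: 1.2
```

>>> arm_command(
  increments=[0.01, 0, 0, 0, 0, 0, -1, 0.02, 0, 0, 0, 0, 0, -1, 0.03, 0, 0, 0, 0, 0, -1, 0.03, 0, 0, 0, 0, 0, -1],
)

```text
time_s: 6.6
position: [0.5331, 0.1048, 0.1394]
tcp_rot: [[1.0, 0.0, 0.0], [0.0, -1.0, 0.0], [0.0, -0.0, -1.0]]
wrist_force: [-1.0, -0.0, 0.3]
gripper_width: 0.008
finger_force: 0.3
```

>>> arm_command(
  increments=[-0.03, 0, 0, 0, 0, 0, -1, -0.08, 0, 0, 0, 0, 0, -1, -0.08, 0, -0.1, 0, 0, 0, -1, -0.08, 0, -0.2, 0, 0, 0, -1],
)

```text
time_s: 7.1
position: [0.4843, 0.1047, 0.2609]
tcp_rot: [[1.0, 0.001, 0.0], [0.001, -1.0, -0.0], [0.0, 0.0, -1.0]]
wrist_force: [1.4, 0.8, -0.8]
gripper_width: 0.008
finger_force: 0.0
```

```bash
python3 look.py c5;python3 - <<'E'
from h import *
p=np.load("p.npy");f=cams.grab_frame("side")
for w in(-.04,.2,.3,.4,.5,.63):
  P=pts(w);print(w,[((proj(f,W(p,P[k]))[0]-[205,150]+.5)*4).round().tolist() for k in("ball","ball1","ball-1")])
E
```

```text
-0.04 [[172.0, 148.0], [76.0, 155.0], [229.0, 252.0]]
0.2 [[152.0, 138.0], [67.0, 171.0], [228.0, 230.0]]
0.3 [[143.0, 136.0], [64.0, 179.0], [226.0, 220.0]]
0.4 [[134.0, 134.0], [62.0, 186.0], [223.0, 211.0]]
0.5 [[126.0, 134.0], [61.0, 195.0], [219.0, 202.0]]
0.63 [[115.0, 134.0], [61.0, 206.0], [213.0, 190.0]]
```

View pics/c5.png

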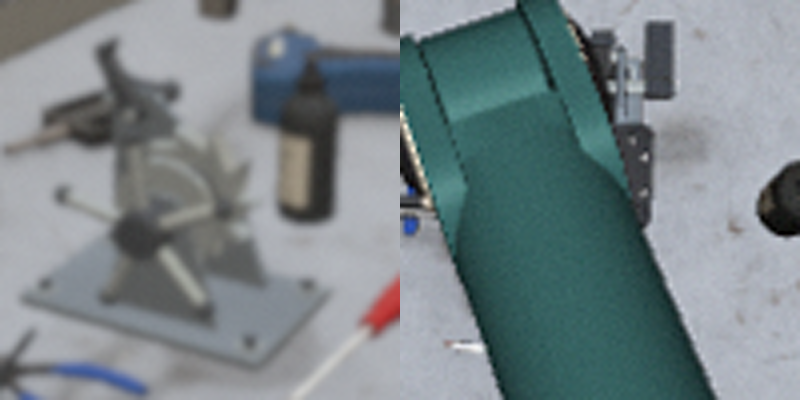

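The upper ball is at about (135,143) and the next ball at (60,193) in the side half, so the wheel reads about 0.4, which is in the window. Now I go behind the standing pawl arm.

>>> arm_command(
  increments=[0.08, 0.03, 0, 0, 0, 0, -1, 0.16, 0.06, 0, 0, 0, 0, -1, 0.24, 0.09, 0, 0, 0, 0, -1, 0.32, 0.122, 0, 0, 0, 0, -1, 0.328, 0.122, 0, 0, 0, 0, -1],
)

```text
time_s: 7.88
position: [0.6829, 0.0287, 0.2559]
tcp_rot: [[1.0, -0.003, -0.003], [-0.004, -1.0, -0.001], [-0.003, 0.001, -1.0]]
wrist_force: [0.0, 0.6, -0.5]
gripper_width: 0.007
finger_force: 0.0
```

>>> arm_command(
  increments=[0, 0, 0.06, 0, 0, 0, -1, 0, 0, 0.12, 0, 0, 0, -1, 0, 0, 0.157, 0, 0, 0, -1, 0, 0, 0.157, 0, 0, 0, -1],
)

```text
time_s: 8.38
position: [0.6788, 0.0322, 0.1624]
tcp_rot: [[1.0, 0.002, -0.006], [0.002, -1.0, -0.0], [-0.006, 0.0, -1.0]]
wrist_force: [0.0, -0.8, 0.7]
gripper_width: 0.005
finger_force: 0.0
```

>>> arm_command(
  increments=[-0.02, 0, 0, 0, 0, 0, -1, -0.035, 0, 0, 0, 0, 0, -1, -0.05, 0, 0, 0, 0, 0, -1, -0.065, 0, 0, 0, 0, 0, -1, -0.08, 0, 0, 0, 0, 0, -1],
)

```text
time_s: 9.0
position: [0.6333, 0.0316, 0.1659]
tcp_rot: [[1.0, 0.0, 0.002], [0.0, -1.0, -0.0], [0.002, 0.0, -1.0]]
wrist_force: [1.9, -0.3, 0.5]
gripper_width: 0.005
finger_force: 0.5
```

>>> arm_command(
  increments=[-0.015, 0, 0, 0, 0, 0, -1, -0.03, 0, 0, 0, 0, 0, -1, -0.045, 0, 0, 0, 0, 0, -1, -0.057, 0, 0, 0, 0, 0, -1, -0.057, 0, 0, 0, 0, 0, -1],
)

```text
time_s: 9.62
position: [0.5981, 0.0316, 0.165]
tcp_rot: [[1.0, 0.001, -0.002], [0.001, -1.0, -0.0], [-0.002, 0.0, -1.0]]
wrist_force: [-0.1, -0.4, 0.2]
gripper_width: 0.009
finger_force: 0.0
```

>>> arm_command(
  increments=[0.03, 0, -0.01, 0, 0, 0, -1, 0.04, 0, -0.08, 0, 0, 0, -1, 0.04, 0, -0.16, 0, 0, 0, -1, 0.04, 0, -0.16, 0, 0, 0, -1],
)

```text
time_s: 10.12
position: [0.6254, 0.0322, 0.2654]
tcp_rot: [[1.0, 0.001, 0.007], [0.001, -1.0, 0.001], [0.007, -0.001, -1.0]]
wrist_force: [0.1, 0.1, -0.8]
gripper_width: 0.008
finger_force: 0.0
```

```bash
python3 look.py c6
```

```text
(no output)
```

View pics/c6.png

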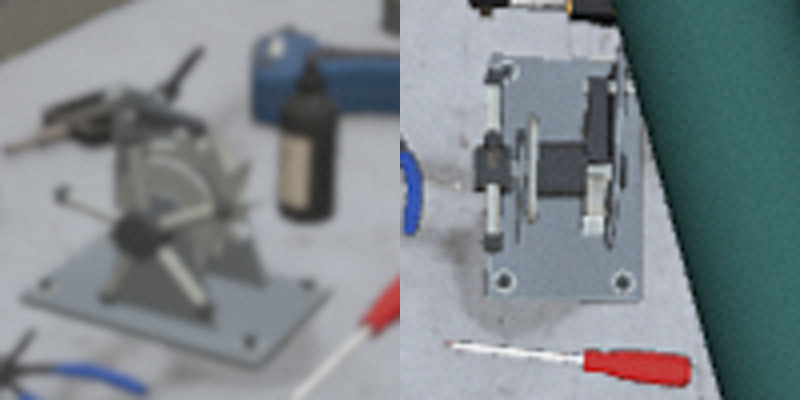

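The pawl is down again, with its lever back at (190,65) in the side half. Now I push the bar on to the stop.

>>> arm_command(
  increments=[-0.08, -0.04, 0, 0, 0, 0, -1, -0.16, -0.08, 0, 0, 0, 0, -1, -0.242, -0.122, 0, 0, 0, 0, -1, -0.242, -0.122, 0, 0, 0, 0, -1, -0.242, -0.122, 0.06, 0, 0, 0, -1],
)

```text
time_s: 10.85
position: [0.4797, 0.1047, 0.2263]
tcp_rot: [[1.0, 0.0, 0.005], [0.0, -1.0, 0.0], [0.005, -0.0, -1.0]]
wrist_force: [0.4, -0.6, 0.0]
gripper_width: 0.006
finger_force: 0.0
```

>>> arm_command(
  increments=[0, 0, 0.08, 0, 0, 0, -1, 0, 0, 0.142, 0, 0, 0, -1, 0.03, 0, 0.142, 0, 0, 0, -1, 0.06, 0, 0.142, 0, 0, 0, -1, 0.08, 0, 0.142, 0, 0, 0, -1],
)

```text
time_s: 11.48
position: [0.5266, 0.1038, 0.1387]
tcp_rot: [[1.0, -0.001, -0.002], [-0.001, -1.0, -0.0], [-0.002, 0.0, -1.0]]
wrist_force: [-0.1, 0.3, 0.3]
gripper_width: 0.005
finger_force: 0.0
```

>>> arm_command(
  increments=[0.01, 0, 0, 0, 0, 0, -1, 0.02, 0, 0, 0, 0, 0, -1, 0.02, 0, 0, 0, 0, 0, -1],
)

```text
time_s: 11.85
position: [0.5372, 0.1045, 0.1397]
tcp_rot: [[1.0, 0.001, -0.002], [0.001, -1.0, -0.001], [-0.002, 0.001, -1.0]]
wrist_force: [-0.6, -0.0, -1.0]
gripper_width: 0.004
finger_force: 0.7
```

>>> arm_command(
  increments=[0.005, 0, 0, 0, 0, 0, -1, 0.01, 0, 0, 0, 0, 0, -1, 0.01, 0, 0, 0, 0, 0, -1],
)

```text
time_s: 12.22
position: [0.5431, 0.1045, 0.1399]
tcp_rot: [[1.0, 0.001, -0.002], [0.001, -1.0, -0.001], [-0.002, 0.001, -1.0]]
wrist_force: [-5.9, -1.2, 0.5]
gripper_width: 0.001
finger_force: 2.4
```

>>> arm_command(
  increments=[0.004, 0, 0, 0, 0, 0, -1, 0.004, 0, 0, 0, 0, 0, -1],
)

```text
time_s: 12.48
position: [0.5436, 0.1045, 0.1396]
tcp_rot: [[1.0, 0.001, -0.006], [0.001, -1.0, -0.001], [-0.006, 0.001, -1.0]]
wrist_force: [-9.7, -1.9, 2.2]
gripper_width: -0.003
finger_force: 5.0
```

>>> arm_command(
  increments=[0.003, 0, 0, 0, 0, 0, -1, 0.003, 0, 0, 0, 0, 0, -1],
)

```text
time_s: 12.72
position: [0.544, 0.1045, 0.1395]
tcp_rot: [[1.0, 0.001, -0.009], [0.001, -1.0, -0.002], [-0.009, 0.002, -1.0]]
wrist_force: [-13.7, -1.1, 6.7]
gripper_width: 0.004
finger_force: 7.2
```

The force is climbing while the tip barely moves, so the wheel is against the pawl. I'll back straight off.

>>> arm_command(
  increments=[-0.02, 0, 0, 0, 0, 0, -1, -0.1, 0, 0, 0, 0, 0, -1, -0.13, 0, -0.08, 0, 0, 0, -1, -0.13, 0, -0.18, 0, 0, 0, -1, -0.13, 0, -0.27, 0, 0, 0, -1],
)

```text
time_s: 13.35
position: [0.4712, 0.1052, 0.3054]
tcp_rot: [[1.0, 0.001, 0.006], [0.001, -1.0, 0.001], [0.006, -0.001, -1.0]]
wrist_force: [1.0, 0.2, -0.3]
gripper_width: 0.002
finger_force: 0.0
```

```bash
python3 look.py c7; python3 -c "
from h import *
a=cv2.imread('pics/side0.png')
"
```

```text
(no output)
```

View pics/c7.png

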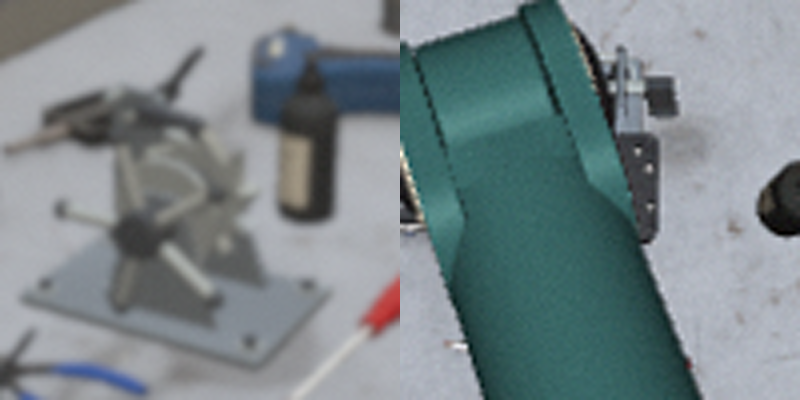

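The left ball is at (60,209) against (61,206) predicted for 0.628, the pawl is down, and the gripper is clear. I'm handing in.

```bash
python3 -c "
from plant import order
print(order.close_job())"
```

```text
the job is handed in; nothing more can be done
None
```

The job is handed in: in the last picture the winch sits one notch back (about 0.63 rad) with the pawl in the teeth and the wheel up against it. It took about 13 s, and I kept clear of the bottle, screwdriver and pliers.

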